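# Steady the pour-over stand and set it up for brewing

### The job

The red pour-over stand rocks because the screw foot at its near right corner hangs clear of the bench: turn that foot's black knob clockwise until the foot just touches the bench without lifting the stand. Then set the small steel pitcher gently and upright in the ringed spot on the stand's grate and swing the dripper in over it by its black handle, up to its stop. Leave the stand where it is and do not disturb the other things on the bench.

Things in the scene. Friction and masses are not known exactly. Their poses are not given: they have to be found in the camera images.
- stand: Loose 6 kg brew stand, level on 3 rubber feet. Origin: centre of the base at bench level; x away from the robot, y left, z up. Red plate 300 (x) by 220 mm, top 30 mm high; slotted grate 180 mm square, centred at x -30, top 45 mm high; 16 mm column, 319 mm high, at x +115 mm. Lug of the screw foot: x -115, y -142 mm, 34 mm wide, top 31 mm high; pressing there with about 8 N rocks it.
- screw_foot: The adjustable foot under the lug: black rubber pad, 38 mm in diameter, on a 12 mm steel screw that carries the knob. Origin: centre of the pad's underside, z up, so its height is the gap below the foot: 2.4 to 5 mm at the start, 0 when it touches. Screwed further, the pad stays on the bench and the lug rises instead.
- knob (a joint): Angle of the knob on its thread: 0 = fully up, grows clockwise seen from above, up to 9.6 rad. Right-handed, 8 mm lead: foot and knob go down 1.27 mm per rad. With the stand level the foot meets the bench at 6.28 rad; it starts between 2.4 and 4.4 rad. Turning takes about 0.05 N m; it stays where it is left.
- knob_top (a point): Centre of the knob's top face. The knob is a black fluted cylinder 42 mm in diameter and 24 mm high with a white index mark, on the screw above the lug; its top is 74 mm above the bench less 1.27 mm per rad: 68.4 to 71 mm at the start, 66 mm when the foot just touches. Grip it round its sides from above.
- spot (a point): Centre of the ringed spot on top of the grate (black ring 92 mm in outer diameter), 45 mm above the bench: where the pitcher belongs, under the dripper's working place.
- pitcher: Small empty stainless pitcher, 95 mm high, about 0.22 kg, loose. Origin: centre of its underside; z up. Belly 76 mm in diameter low down, tapering to a straight round neck 64 mm in diameter from 63 mm height to the rim. Strap handle at its +y, 9 mm thick, reaching 64 mm from the axis; lip at -y. Can be taken round the neck from above, fingers closing along its x.
- dripper_arm (a joint): Swing of the dripper arm about the column (vertical hinge): 0 = at its stop, the arm pointing along the stand's -x with the dripper exactly over the ringed spot; it grows as the arm swings out to the stand's left (+y), at pi/2 it points along +y. It starts between 0.95 and 1.25 rad. About 0.08 N m of friction; it stays where it is left.
- swing_handle (a point): Middle of the arm's black handle, a lying round bar 20 mm thick and 82 mm long that points straight out from the column; this point is 245 mm from the column's axis and 185 mm above the bench. Push it sideways with closed fingers or pinch it from above.
- dripper_outlet (a point): Lower end of the white ceramic cone dripper held in the arm's ring, 145 mm from the column's axis and 155 mm above the bench, 15 mm above the rim of a pitcher on the grate. The cone's upper rim is 106 mm in diameter, 227 mm above the bench.
- mug: Bystander: blue mug, 80 mm in diameter, 88 mm high. Origin: centre of its underside. It and the small pitcher stand one on the left and one on the right of the stand, either way round.
- big_jug: Bystander: larger steel pitcher, 104 mm in diameter and 135 mm high. Origin: centre of its underside.
- tamper: Bystander: dark steel tamper, 58 mm in diameter, 88 mm high. Origin: centre of its underside.
- glass_a: Bystander: glass tumbler, 70 mm in diameter, 90 mm high. Origin: centre of its underside.
- portafilter: Bystander: portafilter lying on the bench, steel basket 68 mm in diameter, black handle towards its -x, 178 mm. Origin: under its basket's centre.
- glass_b: Bystander: a second glass tumbler like glass_a. Origin: centre of its underside.
- bean_jar: Bystander: amber jar with a wooden lid, 90 mm in diameter, 150 mm high. Origin: centre of its underside.

How it is judged:
On the way, in this order (a step that is already met when the one before it is completed fails the run):
1. the screw foot has been screwed down to the bench (within 1 mm), the stand level and let go (height (world z) of screw_foot below 0.001 m and angle between stand's own z axis and vertical below 0.012 rad and contact force between the fingers and stand below 0.1 N), for 0.2 s.
2. the pitcher stands upright in the ringed spot, let go, with the dripper still swung aside (horizontal distance between pitcher and spot below 0.018 m and z of pitcher in the frame of spot below 0.004 m and angle between pitcher's own z axis and vertical below 0.06 rad and contact force between the fingers and pitcher below 0.1 N and value of joint dripper_arm above 0.5 rad), for 0.2 s.
At the end, for the whole second after the job is handed in: Foot pad within 1 mm of the bench or on it; stand level within 0.012 rad and within 30 mm of its start; pitcher upright on the grate within 18 mm of the ringed spot's centre; dripper arm within 0.06 rad of its stop; all at rest (height (world z) of screw_foot below 0.001 m and angle between stand's own z axis and vertical below 0.012 rad and distance of stand from where it was at the start of the episode below 0.03 m and horizontal distance between pitcher and spot below 0.018 m and z of pitcher in the frame of spot between -0.004 and 0.004 m and angle between pitcher's own z axis and vertical below 0.06 rad and value of joint dripper_arm below 0.06 rad and linear speed of each of pitcher, stand below 0.02 m/s); the robot touches nothing.
It fails at once if a bystander was shoved more than 40 mm (distance of any of mug, big_jug, tamper, glass_a, portafilter, glass_b, bean_jar from where it was at the start of the episode above 0.04 m).
It fails at once if the stand was tipped (angle between stand's own z axis and vertical above 0.08 rad).
It fails at once if the pitcher was let fall (more than about 10 mm) instead of being set down (linear speed of pitcher above 0.45 m/s and contact force between the fingers and pitcher below 0.1 N).
It also fails if it takes over 72 s, if anything falls off the work surface, if the arm or the gripper's body presses on something with over 40 N, if the wrist force passes 120 N, or if a joint passes its speed limit or range.

### The arm

A 7-joint arm with a two-finger parallel gripper is mounted at the origin on the work surface. World frame = base frame: x ahead of the robot, y to its left, z up, the work surface at z = 0. Lengths are in m, angles in rad, forces in N, time in s.
With the tool pointing down it reaches from about 0.4 to 0.85 m from the base axis. Payload 10.4 kg.
Tool frame: the origin (TCP) lies midway between the tips of the shut fingers; the grasp point (between the pads) lies 19 mm behind it (manip.grasp_offset is the distance from the TCP to the grasp point, in m); z points along the fingers, y is the line along which they close (so a half turn about z gives the same grasp; the last joint's range is limited). The gripper opens to 85 mm and grips with 20 to 120 N. Pads are 22 mm wide; open, the fingers measure 114 mm over their backs; the gripper's body (76 mm by 85 mm) begins 54 mm behind the grasp point. The pads swing forward as they close: fully open they stand 13 mm farther back than shut.
Start: joints at [1.315, 0.332, -0.065, 1.46, 0.022, 1.35, -0.088], TCP at [0.144, -0.608, 0.231] pointing down, gripper open.
Joint ranges: [-2.6, 2.6], [-0.5, 2.12], [-1.47, 1.34], [0.16, 2.42], [-1.27, 4.41], [0.06, 2.06], [-2.6, 2.6]. Speed limits (rad/s): [2.22, 2.22, 2.79, 2.79, 3.14, 3.14, 3.14].

### API

Orientations are given as a unit quaternion [x, y, z, w].
In Python, from workcell import manip gives the robot as it stands.
- The arm moves only by the shell command python3 jog.py 'ROWS' [FORCE]. ROWS is a JSON list of rows, 1 to 20 of them, each written [[rx, ry, rz], [dx, dy, dz], opening]: a rotation vector rx, ry, rz in normalised numbers (1 is 2 rad), then dx, dy, dz in a scale on which 1.0 is 0.6 m, then the opening from 0.0 (shut) to 1.0 (fully open); each row is the pose to reach, as a shift and turn from the pose commanded when the command began, along the tool's axes at that moment; what a row does not reach only later rows make up. A row lasts 1/8 s, in which the tool goes at most 0.0625 m and 0.188 rad, less where a joint would pass 70% of its speed; a pose out of reach is approached as far as the arm can. The fingers move at their own pace and stop on an object; FORCE is the grip in N (left out, the last holds). Time passes only in rows, so rows that do not move let the fingers close. It prints the time, the measured TCP pose, the force, the opening and the grip force at its end. Input that does not fit is refused with a message, and nothing moves.
- manip.get_obs(): the state, without advancing time (a new reading comes with each control period).
- manip.camera(name): name is "scene" or "top" or "wrist"; returns the picture (400x640x3 uint8, blue, green, red); there is no depth.
- manip.calibration(name): a dict with "fx", "fy", "cx", "cy" (pixels), "k1" (the pictures are not rectified: a ray, as slopes to the right and down, at radius r is drawn at 1 + k1 r^2 times it, then the intrinsics apply), "world_from_camera" (4x4, takes a point from camera to world coordinates); the wrist camera has in their place "tool_from_camera" (4x4, takes a point from camera to tool coordinates, whose origin is the TCP and whose axes are the flange's). Camera axes: x right, y up, looking along -z (the intrinsics and any distortion apply to the point x, -y, -z); pixel columns grow to the right and rows downward; lengths in m; the calibration is good to about 2 mm. A picture is of the moment at which its call begins: read the wrist's pose just before it. calibration takes no time and is no camera call.
- manip.hand_in(): hands the job in; it is judged then, once.
The state is a dict: "clock": time; "joint_pos": joint angles; "joint_velocities": joint speeds; "tau": joint torques, N m; "position": TCP position; "ee_rot": TCP orientation; "ft_force": force on the tool from outside, world axes, zero at the start; "torque": the same for the moment, N m; "grip_width": opening from 0.0 (shut) to 1.0 (fully open); "grasp_force": force on a finger pad.
Only numpy, scipy, OpenCV 4.12 (cv2) and the standard library are available. Lean on these libraries where they do the work, as an engineer would, in place of code of your own. Each camera call takes 0.05 s, during which the arm holds its last target. There are 200 camera calls.

## Working session

There is one attempt and no reset: what is moved stays moved. The work goes in short steps, Python scripts to look and compute and a shell command to move; the robot and the scene stay as the last step left them, time stands still between calls to the robot, and variables do not carry over. Pictures are saved under pics/ and viewed, at most 10 in all, crops included, and the job is handed in when it is done.

```bash
mkdir -p pics; ls; cat > h.py <<'E'
import numpy as np, cv2
from workcell import manip
from scipy.spatial.transform import Rotation as R
def cam(n):
    o=manip.get_obs(); im=manip.camera(n); c=manip.calibration(n)
    if n=="wrist":
        T=np.eye(4);T[:3,:3]=R.from_quat(o["ee_rot"]).as_matrix();T[:3,3]=o["position"]
        M=T@np.array(c["tool_from_camera"])
    else: M=np.array(c["world_from_camera"])
    return im,c,M
def ray(c,M,u,v):
    d=np.array([(u-c["cx"])/c["fx"],(v-c["cy"])/c["fy"]]); s=d.copy()
    for _ in range(20): s=d/(1+c["k1"]*(s@s))
    return M[:3,3],M[:3,:3]@np.array([s[0],-s[1],-1.])
def at(c,M,u,v,z):
    o,d=ray(c,M,u,v); return o+d*(z-o[2])/d[2]
def tri(*rays):
    A=0;b=0
    for o,d in rays:
        d=d/np.linalg.norm(d);P=np.eye(3)-np.outer(d,d);A=A+P;b=b+P@o
    p=np.linalg.solve(A,b); return p,[np.linalg.norm((np.eye(3)-np.outer(d,d)/(d@d))@(p-o)) for o,d in rays]
def proj(c,M,p):
    q=np.linalg.inv(M)@np.append(p,1); s=np.array([q[0],-q[1]])/-q[2]; s=s*(1+c["k1"]*(s@s))
    return s*[c["fx"],c["fy"]]+[c["cx"],c["cy"]]
E
python3 - <<'E'
from h import *
for n in("scene","top"):
    im,c,M=cam(n);cv2.imwrite(f"pics/{n}.png",im);print(n,c["fx"],c["k1"],M.round(3))
o=manip.get_obs();print(o)
E
```

```text
jog.py
pics
workcell.py
scene 367.099013410143 0.027296781381329176 [[ 0.502 -0.478  0.721  1.385]
 [ 0.865  0.285 -0.413 -0.421]
 [-0.008  0.831  0.557  0.749]
 [ 0.     0.     0.     1.   ]]
top 430.9175883300465 -0.06564848046697275 [[-6.000e-03  9.890e-01 -1.450e-01  3.780e-01]
 [-1.000e+00 -6.000e-03 -1.000e-03  2.300e-02]
 [-2.000e-03  1.450e-01  9.890e-01  1.375e+00]
 [ 0.000e+00  0.000e+00  0.000e+00  1.000e+00]]
{'clock': 0.1, 'joint_pos': array([ 1.31538226,  0.33278898, -0.06470332,  1.46084151,  0.0215766 ,
        1.34992419, -0.08851352]), 'joint_velocities': array([-1.53750509e-05, -1.93861070e-03, -3.40626762e-04, -1.75489004e-03,
       -1.10506770e-03, -4.84321867e-04,  1.16390016e-03]), 'tau': array([ 1.33637473e-03, -6.26748347e+01,  4.91903932e-02, -3.92434251e+01,
        1.62518903e-02,  6.98870339e-03, -6.22156040e-05]), 'position': array([ 0.14412614, -0.60780798,  0.23061536]), 'ee_rot': array([ 9.93231954e-01,  1.16145960e-01, -9.06778472e-05, -6.27369517e-04]), 'ft_force': array([-0.43624079, -0.2552858 ,  0.13888269]), 'torque': array([-0.04932137,  0.01530917,  0.02296645]), 'grasp_force': 0.0, 'grip_width': 0.9974102540581411}
```

View pics/scene.png

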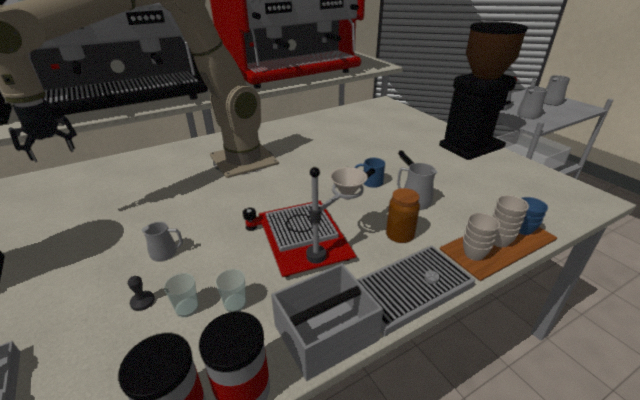

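View pics/top.png

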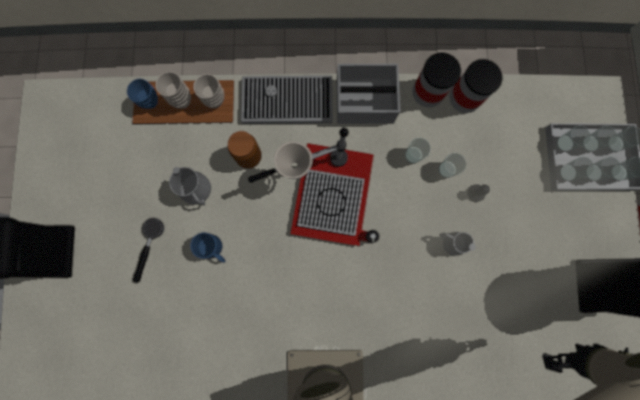

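The top view shows the stand at about (335,195), the knob at (370,237), the ring at (331,202), the pitcher at (457,242) and the dripper handle at (262,175). The pitcher is on the right and the mug on the left. Next I'll enlarge both views.

```bash
python3 - <<'E'
import cv2,numpy as np
t=cv2.imread("pics/top.png");s=cv2.imread("pics/scene.png")
a=cv2.resize(t[120:260,230:480],(800,448),interpolation=cv2.INTER_CUBIC) # 3.2x
b=cv2.resize(s[150:280,140:400],(800,400),interpolation=cv2.INTER_CUBIC) # 3.077
cv2.imwrite("pics/a.png",np.clip(a*1.3,0,255).astype('u1'));cv2.imwrite("pics/b.png",np.clip(b*1.3,0,255).astype('u1'))
E
```

```text
(no output)
```

View pics/a.png

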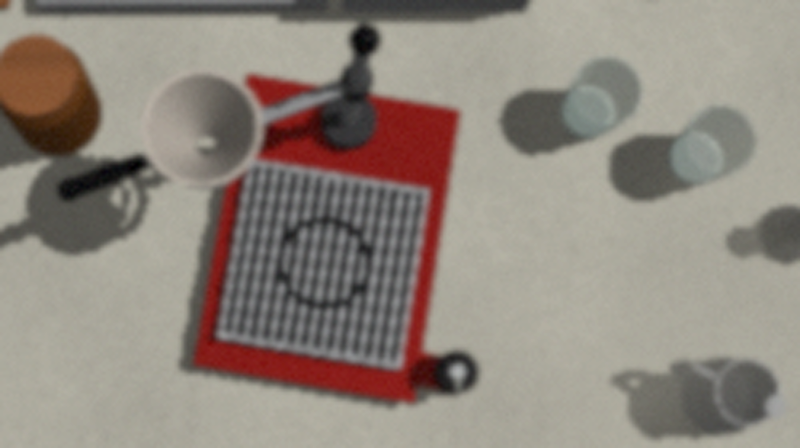

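View pics/b.png

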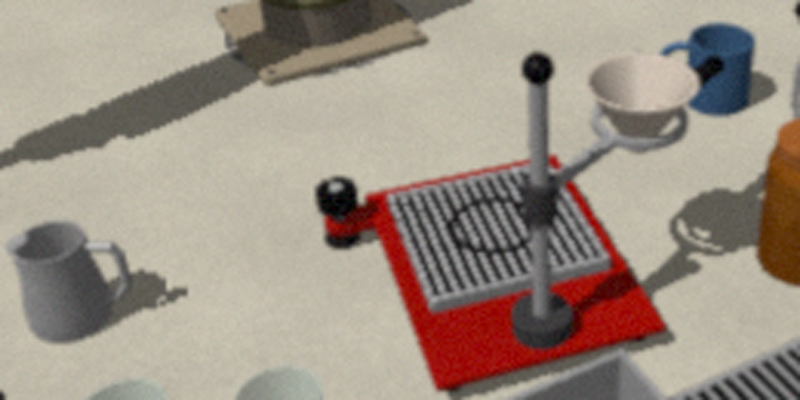

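```bash
python3 - <<'E'
from h import *
C={n:(manip.calibration(n),np.array(manip.calibration(n)["world_from_camera"])) for n in("top","scene")}
A=lambda x,y:ray(*C["top"],230+(x+.5)/3.2-.5,120+(y+.5)/3.2-.5)
B=lambda x,y:ray(*C["scene"],140+(x+.5)/3.077-.5,150+(y+.5)/3.077-.5)
for n,a,b in[("knob",(457,372),(337,186)),("ring",(325,261),(493,226)),("pitrim",(747,390),(52,236)),("ball",(365,40),(538,68)),("grateNL",(217,338),(528,176)),("grateNR",(402,368),(390,199)),("grateFR",(430,187),(434,302)),("grateFL",(245,165),(608,262)),
 ("plateNR",(410,402),(371,197)),("plateFR",(460,112),(442,386)),("plateFL",(250,78),(664,325)),("cone rim",(203,130),(643,82)),("handle end",(65,189),(714,68))]:
    p,e=tri(A(*a),B(*b));print(n,p.round(4),np.round(e,4))
E
```

```text
knob [ 0.4633 -0.1457  0.0696] [0. 0.]
ring [ 0.5737 -0.0236  0.0433] [0.0011 0.0011]
pitrim [ 0.4425 -0.4116  0.0992] [0.0006 0.0006]
ball [ 0.7152 -0.0482  0.3049] [0.0003 0.0003]
grateNL [0.4958 0.0725 0.0241] [0.0122 0.0122]
grateNR [ 0.4702 -0.0949  0.038 ] [0.0016 0.0016]
grateFR [ 0.6473 -0.1259  0.0447] [0.0009 0.0009]
grateFL [0.6713 0.0534 0.0338] [0.0023 0.0023]
plateNR [ 0.4377 -0.1039  0.0233] [0.0012 0.0012]
plateFR [ 0.7284 -0.1591  0.0254] [0.002 0.002]
plateFL [0.7646 0.0514 0.0257] [0.0011 0.0011]
cone rim [0.6625 0.0879 0.2233] [0.0013 0.0013]
handle end [0.6184 0.2091 0.1806] [0.0023 0.0023]
```

```bash
cat >> h.py <<'E'
def rel(p,yaw=None):
    "shift in tool axes to TCP p; yaw = world azimuth of tool y (mod pi)"
    o=manip.get_obs();r=R.from_quat(o["ee_rot"]);m=r.as_matrix()
    s=f"shift {np.round(m.T@(np.array(p)-o['position']),4)}"
    if yaw is not None:
        m2=np.array([[-np.sin(yaw),-np.cos(yaw)],[0,0]]) # placeholder
        y=np.array([np.cos(yaw),np.sin(yaw),0]);z=np.array([0,0,-1.]);T=np.column_stack([np.cross(y,z),y,z])
        v=(r.inv()*R.from_matrix(T)).as_rotvec();T[:,:2]*=-1
        s+=f" rot {v.round(3)} or {(r.inv()*R.from_matrix(T)).as_rotvec().round(3)}"
    print(s)
E
python3 - <<'E'
from h import *
from scipy.optimize import least_squares
W=np.array([[.4633,-.1457],[.5737,-.0236],[.7152,-.0482],[.4702,-.0949],[.6473,-.1259],[.4377,-.1039],[.7284,-.1591],[.7646,.0514]])
S=np.array([[-115,-142],[-30,0],[115,0],[-120,-90],[60,-90],[-150,-110],[150,-110],[150,110]])/1e3
def f(q):
    c,s=np.cos(q[2]),np.sin(q[2]);return S@np.array([[c,s],[-s,c]])+q[:2]
r=least_squares(lambda q:(f(q)-W).ravel(),[.6,0,-.16],loss='soft_l1',f_scale=.003)
print(r.x.round(4),(f(r.x)-W).round(4).tolist());print(f(r.x)[:3].round(4))
print(np.array(manip.calibration("wrist")["tool_from_camera"]).round(3),manip.calibration("wrist")["fx"])
rel([.4633,-.1457,.20],0)
E
```

```text
[ 0.6027 -0.027  -0.1819] [[0.0006, -0.0001], [-0.0005, 0.0021], [0.0006, 0.0004], [-0.0018, 0.0011], [-0.0019, -0.0004], [-0.0024, -0.0041], [0.0019, -0.0032], [0.0055, 0.0027]]
[[ 0.4639 -0.1458]
 [ 0.5732 -0.0215]
 [ 0.7158 -0.0478]]
[[-0.     0.962  0.272  0.07 ]
 [ 1.    -0.     0.001 -0.001]
 [ 0.001  0.272 -0.962 -0.144]
 [ 0.     0.     0.     1.   ]] 306.8563487213791
shift [ 0.4172 -0.376   0.0311] rot [-1.000e-03 -1.000e-03 -1.338e+00] or [-1.000e-03  1.000e-03  1.804e+00]
```

The manual's scale: shifts go in shares of 0.6 m and turns go in shares of 2 rad. Converting my numbers, 0.335 m / 0.6 = 0.5583, -0.122 m / 0.6 = -0.2033.

```bash
python3 jog.py '[[[0, 0, 0], [0.0917, -0.0333, 0], 1], [[0, 0, 0], [0.1833, -0.0667, 0], 1], [[0, 0, 0], [0.275, -0.1, -0.0167], 1], [[0, 0, 0], [0.3667, -0.1333, -0.0333], 1], [[0, 0, 0], [0.4667, -0.1667, -0.05], 1], [[0, 0, 0], [0.5583, -0.2033, -0.0667], 1], [[0, 0, 0], [0.5583, -0.2033, -0.0667], 1], [[0, 0, 0], [0.5583, -0.2033, -0.0667], 1]]'
python3 - <<'E'
from h import *
im,c,M=cam("wrist");cv2.imwrite("pics/w1.png",im);np.save("w1.npy",M)
rel([.4639,-.1458,.16],0)
o=manip.get_obs();print(o["joint_pos"].round(3),o["ft_force"])
E
```

```text
clock: 1.1
position: [0.4415, -0.4124, 0.2708]
ee_rot: [0.993, 0.116, -0.0, -0.0]
ft_force: [-0.4, -0.7, -0.3]
grip_width: 0.999
grasp_force: 0.0
shift [ 0.0838 -0.2549  0.1107] rot [-1.00e-03  1.00e-03 -1.34e+00] or [1.000e-03 1.000e-03 1.802e+00]
[ 0.889  0.283 -0.264  1.448  0.075  1.421 -0.716] [-0.08776807  0.29828282 -0.41332414]
```

View pics/w1.png

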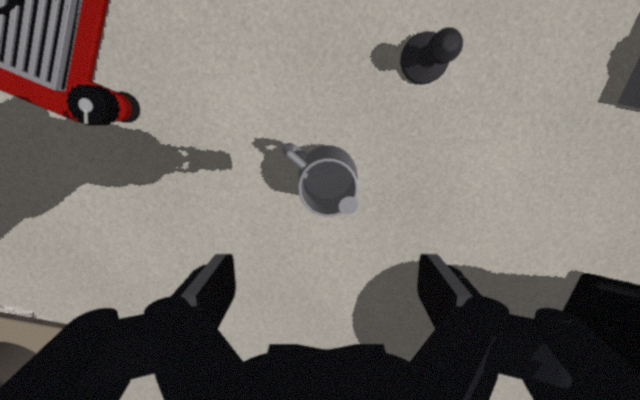

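The wrist view shows the knob at (93,104) with its white mark pointing down the image. The pitcher rim is at (328,187), its handle at (291,150) and its lip at (348,205).

Converted, -0.255 m / 0.6 = -0.425, 0.09 m / 0.6 = 0.15, -1.6 rad / 2 = -0.8.

```bash
python3 jog.py '[[[0, 0, -0.09], [0.0267, -0.0833, 0.0333], 1], [[0, 0, -0.18], [0.0533, -0.1667, 0.0667], 1], [[0, 0, -0.27], [0.08, -0.25, 0.1], 1], [[0, 0, -0.36], [0.1067, -0.3333, 0.1333], 1], [[0, 0, -0.45], [0.14, -0.425, 0.15], 1], [[0, 0, -0.54], [0.14, -0.425, 0.15], 1], [[0, 0, -0.63], [0.14, -0.425, 0.15], 1], [[0, 0, -0.72], [0.14, -0.425, 0.15], 1], [[0, 0, -0.8], [0.14, -0.425, 0.15], 1], [[0, 0, -0.8], [0.14, -0.425, 0.15], 1], [[0, 0, -0.8], [0.14, -0.425, 0.15], 1]]'
python3 - <<'E'
from h import *
im,c,M=cam("wrist");cv2.imwrite("pics/w2.png",im);np.save("w2.npy",M)
o=manip.get_obs();print(o["joint_pos"].round(3),o["ft_force"])
E
python3 jog.py '[[[0, 0, -0.09], [0, 0, 0], 1], [[0, 0, -0.18], [0, 0, 0], 1], [[0, 0, -0.27], [0, 0, 0], 1], [[0, 0, -0.36], [0, 0, 0], 1], [[0, 0, -0.45], [0, 0, 0], 1], [[0, 0, -0.54], [0, 0, 0], 1], [[0, 0, -0.63], [0, 0, 0], 1], [[0, 0, -0.72], [0, 0, 0], 1], [[0, 0, -0.8], [0, 0, 0], 1], [[0, 0, -0.8], [0, 0, 0], 1], [[0, 0, -0.8], [0, 0, 0], 1]]'
python3 - <<'E'
from h import *
im,c,M=cam("wrist");cv2.imwrite("pics/w3.png",im);np.save("w3.npy",M)
o=manip.get_obs();print(o["joint_pos"].round(3),o["ft_force"])
a=cv2.imread("pics/w2.png")
m=lambda i:cv2.resize(i[90:290,220:420],(400,400),interpolation=cv2.INTER_CUBIC)
cv2.imwrite("pics/w23.png",np.hstack([m(a),m(im)]))
E
```

```text
clock: 2.52
position: [0.4645, -0.1454, 0.1812]
ee_rot: [0.611, 0.792, -0.0, -0.0]
ft_force: [-0.4, 0.2, -0.3]
grip_width: 1.0
grasp_force: 0.0
[ 0.755  0.104 -0.572  1.858  0.06   1.198  0.421] [-0.33318725  0.21898934  0.64533295]
clock: 3.95
position: [0.4649, -0.1448, 0.1813]
ee_rot: [-0.143, 0.99, -0.0, -0.0]
ft_force: [-0.0, -0.7, -0.5]
grip_width: 1.0
grasp_force: 0.0
[ 0.844  0.114 -0.668  1.853  0.076  1.199  2.009] [-0.22427648 -0.02133302  0.71714473]
```

View pics/w23.png

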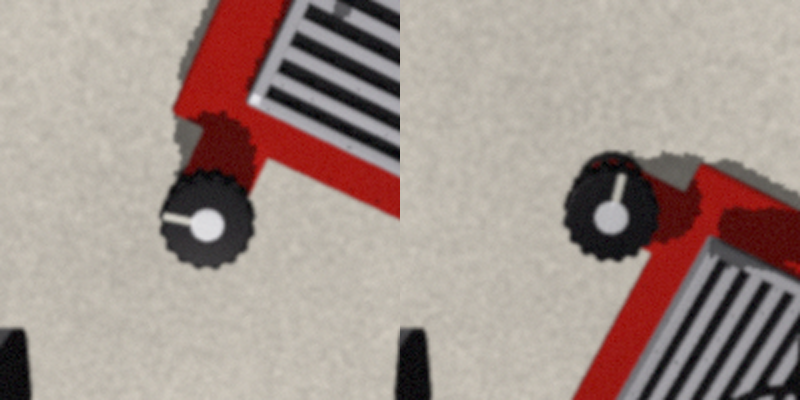

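Both views show the knob with a bright hub at crop (207,225) and (611,218). The mark tips are at (164,217) and (621,175).

```bash
python3 - <<'E'
from h import *
c=manip.calibration("wrist");rs=[];rm=[]
for n,(x,y),(mx,my) in(("w2",(207,225),(164,217)),("w3",(211,218),(221,175))):
    M=np.load(n+".npy");g=cv2.cvtColor(cv2.imread(f"pics/{n}.png"),6).astype(float)
    f=lambda x,y:((x+.5)/2-.5+220,(y+.5)/2-.5+90)
    u,v=f(x,y);yy,xx=np.mgrid[:400,:640];w=np.clip(g-110,0,60)*(np.hypot(xx-u,yy-v)<10)
    u2,v2=(w*xx).sum()/w.sum(),(w*yy).sum()/w.sum();print(u,v,u2,v2)
    rs.append(ray(c,M,u,v));rm.append(ray(c,M,*f(mx,my)))
p,e=tri(*rs);q,e2=tri(*rm);print("hub",p.round(4),np.round(e,4),"mark",q.round(4),np.round(e2,4))
d=np.degrees(np.arctan2(*(q-p)[1::-1]));print("mark az",d,"in stand",d+np.degrees(.1819))
rel([p[0],p[1],.05])
E
```

```text
323.25 202.25 322.8729235244584 202.16711322054658
325.25 198.75 325.2169114525851 197.99550046693267
hub [ 0.4627 -0.1451  0.0728] [0. 0.] mark [ 0.444  -0.1464  0.0724] [0.0001 0.0001]
mark az -176.10518844945386 in stand -165.6830861560242
shift [0.0022 0.0003 0.1313]
```

Converted, 0.139 m / 0.6 = 0.2317, 0.125 m / 0.6 = 0.2083.

```bash
python3 jog.py '[[[0, 0, 0], [-0.0017, 0, 0.0833], 0.8], [[0, 0, 0], [-0.0033, 0, 0.1667], 0.75], [[0, 0, 0], [-0.0033, 0, 0.2083], 0.75], [[0, 0, 0], [-0.0033, 0, 0.2317], 0.75], [[0, 0, 0], [-0.0033, 0, 0.2317], 0.75], [[0, 0, 0], [-0.0033, 0, 0.2317], 0.75]]'; python3 jog.py '[[[0, 0, 0], [0, 0, 0], 0.6], [[0, 0, 0], [0, 0, 0], 0.5], [[0, 0, 0], [0, 0, 0], 0.4], [[0, 0, 0], [0, 0, 0], 0.3], [[0, 0, 0], [0, 0, 0], 0.3], [[0, 0, 0], [0, 0, 0], 0.3]]' 25
```

```text
clock: 4.75
position: [0.4677, -0.1443, 0.0434]
ee_rot: [-0.145, 0.989, -0.0, 0.001]
ft_force: [-0.4, 0.6, -0.7]
grip_width: 0.75
grasp_force: 0.0
clock: 5.5
position: [0.4674, -0.1447, 0.043]
ee_rot: [-0.145, 0.989, -0.001, 0.0]
ft_force: [-0.5, -1.5, 6.1]
grip_width: 0.463
grasp_force: 24.7
```

Converted, 0.005 m / 0.6 = 0.0083, -0.002 m / 0.6 = -0.0033.

```bash
python3 jog.py '[[[0, 0, 0], [0, 0, 0], 0.75], [[0, 0, 0], [0, 0, 0], 0.75], [[0, 0, 0], [0.0033, 0, -0.0017], 0.75], [[0, 0, 0], [0.0083, 0, -0.0033], 0.75], [[0, 0, 0], [0.0083, 0, -0.0033], 0.75]]'; python3 jog.py '[[[0, 0, 0], [0, 0, 0], 0.6], [[0, 0, 0], [0, 0, 0], 0.5], [[0, 0, 0], [0, 0, 0], 0.4], [[0, 0, 0], [0, 0, -0.0017], 0.3], [[0, 0, 0], [0, 0, -0.0033], 0.3], [[0, 0, 0], [0, 0, -0.0033], 0.3]]' 25; python3 -c "
from h import *
o=manip.get_obs();print(o['torque'],o['joint_pos'].round(3))"
```

```text
clock: 6.12
position: [0.4618, -0.1457, 0.0444]
ee_rot: [-0.145, 0.989, -0.0, -0.0]
ft_force: [0.2, -0.4, -0.4]
grip_width: 0.745
grasp_force: 0.0
clock: 6.88
position: [0.4614, -0.1455, 0.0451]
ee_rot: [-0.145, 0.989, 0.0, -0.0]
ft_force: [5.2, -3.7, -14.7]
grip_width: 0.46
grasp_force: 27.8
[-0.70759566 -1.09786345 -0.06240541] [ 0.794  0.292 -0.643  1.993  0.218  0.924  1.901]
```

Converted, 0.0014 m / 0.6 = 0.0023, -0.0005 m / 0.6 = -0.0008.

```bash
python3 jog.py '[[[0, 0, 0], [-0.0007, -0.0008, 0.0023], 0.3], [[0, 0, 0], [-0.0007, -0.0008, 0.0023], 0.3]]'; python3 -c "
from h import *
o=manip.get_obs();print(o['torque'],o['ft_force'])"
```

```text
clock: 7.12
position: [0.4618, -0.1456, 0.0447]
ee_rot: [-0.145, 0.989, 0.0, -0.001]
ft_force: [-3.9, -0.1, 0.9]
grip_width: 0.458
grasp_force: 29.6
[ 0.04529623  0.84896781 -0.08467425] [-3.86588663 -0.06378957  0.91758313]
```

Converted, 0.0011 m / 0.6 = 0.0018, 0.001 m / 0.6 = 0.0017, 0.9 rad / 2 = 0.45.

```bash
python3 jog.py '[[[0, 0, 0.075], [0, 0, 0.0003], 0.3], [[0, 0, 0.15], [0, 0, 0.0007], 0.3], [[0, 0, 0.225], [0, 0, 0.001], 0.3], [[0, 0, 0.3], [0, 0, 0.0013], 0.3], [[0, 0, 0.375], [0, 0, 0.0017], 0.3], [[0, 0, 0.45], [0, 0, 0.0018], 0.3], [[0, 0, 0.45], [0, 0, 0.0018], 0.3]]'; python3 -c "
from h import *
o=manip.get_obs();print(o['torque'],o['ft_force'],o['joint_pos'].round(3))"
```

```text
clock: 8.0
position: [0.4619, -0.1457, 0.0436]
ee_rot: [0.299, 0.954, -0.0, -0.001]
ft_force: [-4.7, -0.2, 0.5]
grip_width: 0.464
grasp_force: 29.3
[-0.09294686  0.97927596 -0.05692612] [-4.73840763 -0.22120864  0.49878981] [ 0.672  0.272 -0.507  1.999  0.166  0.912  1.041]
```

Converted, 0.0011 m / 0.6 = 0.0018, 0.001 m / 0.6 = 0.0017, 0.9 rad / 2 = 0.45.

```bash
for i in 1; do python3 jog.py '[[[0, 0, 0.075], [0, 0, 0.0003], 0.3], [[0, 0, 0.15], [0, 0, 0.0007], 0.3], [[0, 0, 0.225], [0, 0, 0.001], 0.3], [[0, 0, 0.3], [0, 0, 0.0013], 0.3], [[0, 0, 0.375], [0, 0, 0.0017], 0.3], [[0, 0, 0.45], [0, 0, 0.0018], 0.3], [[0, 0, 0.45], [0, 0, 0.0018], 0.3]]'; python3 jog.py '[[[0, 0, 0.075], [0, 0, 0.0003], 0.3], [[0, 0, 0.15], [0, 0, 0.0007], 0.3], [[0, 0, 0.225], [0, 0, 0.001], 0.3], [[0, 0, 0.3], [0, 0, 0.0013], 0.3], [[0, 0, 0.375], [0, 0, 0.0017], 0.3], [[0, 0, 0.45], [0, 0, 0.0018], 0.3], [[0, 0, 0.45], [0, 0, 0.0018], 0.3]]'; done; python3 -c "
from h import *
o=manip.get_obs();print(o['torque'],o['ft_force'],o['joint_pos'].round(3))
im,c,M=cam('wrist');cv2.imwrite('pics/w4.png',cv2.resize(im[90:290,220:420],(600,600),interpolation=2))"
```

```text
clock: 8.88
position: [0.4618, -0.1458, 0.0424]
ee_rot: [0.683, 0.73, -0.001, -0.001]
ft_force: [-5.7, -0.8, 2.0]
grip_width: 0.463
grasp_force: 29.4
clock: 9.75
position: [0.4618, -0.1458, 0.0413]
ee_rot: [0.933, 0.36, -0.001, -0.0]
ft_force: [-5.7, -1.4, 1.4]
grip_width: 0.453
grasp_force: 29.4
[-0.11639886  1.21793719 -0.09143311] [-5.70674098 -1.43044409  1.42191752] [ 0.45   0.247 -0.261  2.011  0.081  0.895 -0.689]
```

View pics/w4.png

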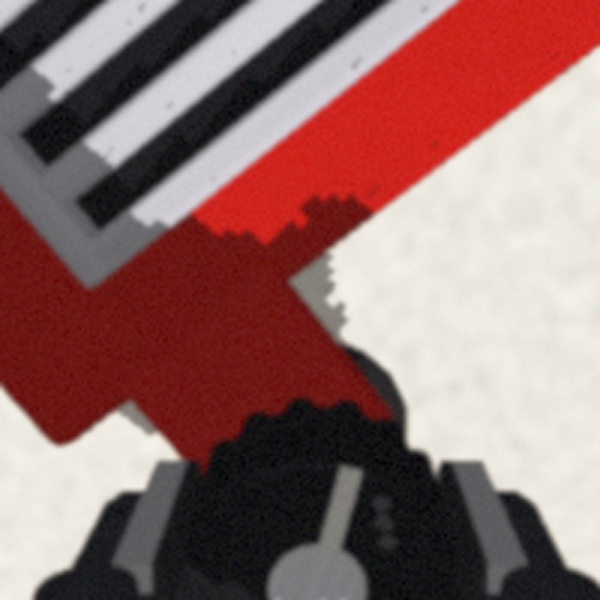

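The mark keeps its place in the grip at (350,468), so the knob hasn't slipped. It is at about 5.6 rad, with about 0.65 rad left.

Converted, 0.0004 m / 0.6 = 0.0007, 0.0002 m / 0.6 = 0.0003, 0.3 rad / 2 = 0.15.

```bash
f(){ python3 -c "
from h import *
o=manip.get_obs();print(o['torque'],o['ft_force'])"; }; python3 jog.py '[[[0, 0, 0.075], [0, 0, 0.0003], 0.3], [[0, 0, 0.15], [0, 0, 0.0007], 0.3], [[0, 0, 0.15], [0, 0, 0.0007], 0.3], [[0, 0, 0.15], [0, 0, 0.0007], 0.3]]' |sed -n 4,6p; f;  python3 jog.py '[[[0, 0, 0.05], [0, 0, 0.0002], 0.3], [[0, 0, 0.075], [0, 0, 0.0003], 0.3], [[0, 0, 0.075], [0, 0, 0.0003], 0.3], [[0, 0, 0.075], [0, 0, 0.0003], 0.3]]'|sed -n 4,6p; f;  python3 jog.py '[[[0, 0, 0.05], [0, 0, 0.0002], 0.3], [[0, 0, 0.075], [0, 0, 0.0003], 0.3], [[0, 0, 0.075], [0, 0, 0.0003], 0.3], [[0, 0, 0.075], [0, 0, 0.0003], 0.3]]'|sed -n 4,6p; f
```

```text
ft_force: [-6.1, -0.2, 1.4]
grip_width: 0.458
grasp_force: 29.4
[-0.12068135  1.24567181 -0.0707633 ] [-6.10087076 -0.23934119  1.3976633 ]
ft_force: [-5.1, -0.3, 1.9]
grip_width: 0.457
grasp_force: 29.4
[-0.07735575  1.24870264 -0.06051647] [-5.13369749 -0.26159489  1.90776968]
ft_force: [-5.2, -0.0, 2.9]
grip_width: 0.457
grasp_force: 29.5
[-0.08578331  1.34154529 -0.04847554] [-5.17181808 -0.04586062  2.90282694]
```

Converted, -0.14 m / 0.6 = -0.2333, -0.11 m / 0.6 = -0.1833.

```bash
python3 jog.py '[[[0, 0, 0], [0, 0, 0], 0.6], [[0, 0, 0], [0, 0, 0], 0.75], [[0, 0, 0], [0, 0, 0], 0.75], [[0, 0, 0], [0, 0, 0], 0.75], [[0, 0, 0], [0, 0, -0.0333], 0.75], [[0, 0, 0], [0, 0, -0.1], 0.8], [[0, 0, 0], [0, 0, -0.1833], 0.9], [[0, 0, 0], [0, 0, -0.2333], 1], [[0, 0, 0], [0, 0, -0.2333], 1], [[0, 0, 0], [0, 0, -0.2333], 1]]'; python3 - <<'E'
from h import *
im,c,M=cam("wrist");cv2.imwrite("pics/w5.png",im);np.save("w5.npy",M)
M1=np.load("w1.npy");r=lambda u,v:ray(c,M1,u,v)
t=manip.calibration("top");Mt=np.array(t["world_from_camera"]);s=manip.calibration("scene");Ms=np.array(s["world_from_camera"])
p,e=tri(r(328,187),ray(t,Mt,230+747.5/3.2-.5,120+390.5/3.2-.5),ray(s,Ms,140+52.5/3.077-.5,150+236.5/3.077-.5));print(p.round(4),np.round(e,4))
p=at(c,M1,328,187,.095);h=at(c,M1,291,150,.08);l=at(c,M1,348,205,.095);print(p,h,l)
a=np.arctan2(*(h-l)[1::-1]);print("handle az",a,np.hypot(*(h-p)[:2]))
rel([p[0],p[1],.2],a-np.pi/2);print(manip.get_obs()["joint_pos"].round(3))
cv2.imwrite("pics/w5c.png",im[50:300,150:500])
E
```

```text
clock: 12.55
position: [0.4622, -0.1458, 0.1801]
ee_rot: [0.998, 0.066, -0.0, -0.0]
ft_force: [0.3, -0.1, 0.3]
grip_width: 1.002
grasp_force: 0.0
[ 0.4419 -0.4123  0.0989] [0.0013 0.0005 0.0012]
[ 0.44042445 -0.41359956  0.095     ] [ 0.46769626 -0.36608562  0.08      ] [ 0.42602054 -0.43933223  0.095     ]
handle az 1.05349938137237 0.05478436823496175
shift [-0.057   0.2626 -0.0203] rot [-0.001  0.001 -0.92 ] or [1.000e-03 1.000e-03 2.221e+00]
[ 0.391  0.072 -0.187  1.881  0.014  1.191 -1.238]
```

View pics/w5c.png

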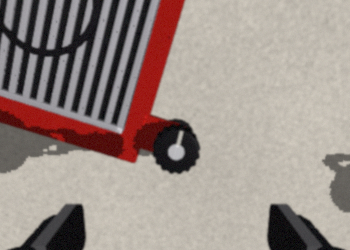

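The foot is done: the mark now points nearly along the stand's +x, with the hub at (177,152) and the tip at (181,130). Next is the pitcher.

Converted, 0.262 m / 0.6 = 0.4367, 0.21 m / 0.6 = 0.35, -0.92 rad / 2 = -0.46.

```bash
python3 jog.py '[[[0, 0, -0.09], [-0.0167, 0.0833, -0.0333], 1], [[0, 0, -0.18], [-0.0333, 0.1667, -0.0333], 1], [[0, 0, -0.27], [-0.05, 0.25, -0.0333], 1], [[0, 0, -0.36], [-0.075, 0.35, -0.0333], 1], [[0, 0, -0.46], [-0.095, 0.4367, -0.0333], 1], [[0, 0, -0.46], [-0.095, 0.4367, -0.0333], 1], [[0, 0, -0.46], [-0.095, 0.4367, -0.0333], 1], [[0, 0, -0.46], [-0.095, 0.4367, -0.0333], 1]]'; python3 - <<'E'
from h import *
im,c,M=cam("wrist");cv2.imwrite("pics/w6.png",im);np.save("w6.npy",M)
cv2.imwrite("pics/w6c.png",cv2.resize(im[80:300,190:450],(780,660))[:600])
E
```

```text
clock: 13.6
position: [0.4414, -0.4116, 0.2004]
ee_rot: [0.864, 0.503, 0.0, -0.0]
ft_force: [0.7, -0.3, 0.3]
grip_width: 1.001
grasp_force: 0.0
```

View pics/w6c.png

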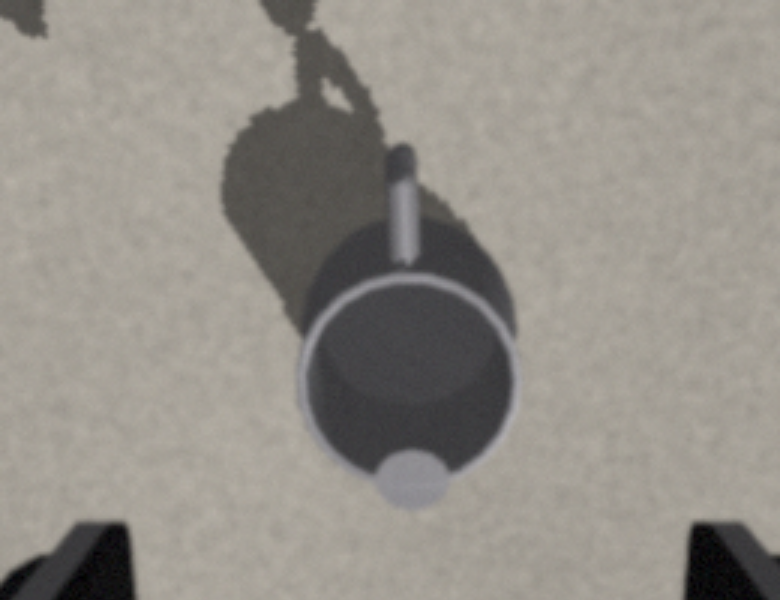

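The pitcher rim centre is at crop (409,380), with the handle straight up and the lip straight down, so the yaw is right.

```bash
python3 - <<'E'
from h import *
c=manip.calibration("wrist");M=np.load("w6.npy")
print(tri(ray(c,M,326,206.3),ray(c,np.load("w1.npy"),328,187)))
p=at(c,M,326,206.3,.096);print(p);rel([p[0],p[1],.07])
E
```

```text
(array([ 0.43973474, -0.41377245,  0.09147505]), [np.float64(7.171566734176529e-05), np.float64(7.171566734164736e-05)])
[ 0.44045284 -0.41262261  0.096     ]
shift [-0.0012 -0.0004  0.1307]
```

Converted, 0.142 m / 0.6 = 0.2367, 0.12 m / 0.6 = 0.2.

```bash
python3 jog.py '[[[0, 0, 0], [-0.0017, 0, 0.0833], 1], [[0, 0, 0], [-0.0017, 0, 0.15], 1], [[0, 0, 0], [-0.0017, 0, 0.2], 1], [[0, 0, 0], [-0.0017, 0, 0.2367], 1], [[0, 0, 0], [-0.0017, 0, 0.2367], 1], [[0, 0, 0], [-0.0017, 0, 0.2367], 1]]'; python3 jog.py '[[[0, 0, 0], [0, 0, 0], 0.85], [[0, 0, 0], [0, 0, 0], 0.75], [[0, 0, 0], [0, 0, 0], 0.65], [[0, 0, 0], [0, 0, 0], 0.6], [[0, 0, 0], [0, 0, 0], 0.6], [[0, 0, 0], [0, 0, 0], 0.6]]' 25; python3 jog.py '[[[0, 0, 0], [0, 0, -0.0333], 0.6], [[0, 0, 0], [0, 0, -0.0833], 0.6], [[0, 0, 0], [0, 0, -0.15], 0.6], [[0, 0, 0], [0, 0, -0.2], 0.6], [[0, 0, 0], [0, 0, -0.2], 0.6], [[0, 0, 0], [0, 0, -0.2], 0.6]]'; python3 - <<'E'
from h import *
im,c,M=cam("wrist");cv2.imwrite("pics/w7.png",im);np.save("w7.npy",M)
print(manip.get_obs()["joint_pos"].round(3))
rel([.5732,-.0215,.16],-.1819); rel([.5732,-.0215,.16],-.1819-.5)
M5=np.load("w5.npy");print(proj(c,M5,np.array([.5732,-.0215,.045])))
E
```

```text
clock: 14.4
position: [0.4411, -0.414, 0.0601]
ee_rot: [0.865, 0.503, 0.0, 0.001]
ft_force: [-0.0, -0.1, 0.8]
grip_width: 1.0
grasp_force: 0.0
clock: 15.15
position: [0.4407, -0.4143, 0.0604]
ee_rot: [0.865, 0.502, 0.0, 0.001]
ft_force: [-1.4, 2.5, 7.5]
grip_width: 0.759
grasp_force: 27.0
clock: 15.9
position: [0.4399, -0.4137, 0.1784]
ee_rot: [0.865, 0.502, -0.0, -0.0]
ft_force: [-0.3, -0.7, -2.2]
grip_width: 0.76
grasp_force: 29.8
[ 0.709  0.32  -0.037  1.59   0.012  1.234  0.152]
shift [ 0.4067 -0.0781  0.018 ] rot [-0.002 -0.001 -0.336] or [-1.000e-03  2.000e-03  2.805e+00]
shift [ 0.4067 -0.0781  0.018 ] rot [-0.002 -0.     0.164] or [ 0.    -0.003 -2.978]
[195.30769603  45.34466007]
```

```bash
python3 - <<'E'
from h import *
from scipy.optimize import minimize
cs={"wrist":manip.calibration("wrist"),"top":manip.calibration("top"),"scene":manip.calibration("scene")}
V=[(n,cs["wrist"],np.load(n+".npy")) for n in("w5","w2","w3")]+[(n,cs[n],np.array(cs[n]["world_from_camera"])) for n in("top","scene")]
a=np.linspace(0,2*np.pi,180)
def sc(p,g,c,M,z=.045):
    def s(r):
        P=[proj(c,M,[p[0]+r*np.cos(t),p[1]+r*np.sin(t),z]) for t in a];P=np.array(P,np.float32)
        ok=(P[:,0]>0)&(P[:,1]>0)&(P[:,0]<639)&(P[:,1]<399)
        if ok.sum()<90:return 0
        return cv2.remap(g,P[ok,:1],P[ok,1:],1).mean()
    return s(.0435)-.5*s(.037)-.5*s(.050)
for n,c,M in V:
    g=cv2.GaussianBlur(cv2.cvtColor(cv2.imread(f"pics/{n}.png"),6),(0,0),1.5).astype(np.float32)
    best=min(((sc((.5732+i*.002,-.0215+j*.002),g,c,M),.5732+i*.002,-.0215+j*.002) for i in range(-6,7) for j in range(-6,7)));print(n,np.round(best,4))
E
```

```text
w5 [-7.72706e+01  5.71200e-01 -1.95000e-02]
w2 [-6.93718e+01  5.71200e-01 -1.95000e-02]
w3 [-3.076e+01  5.712e-01 -1.950e-02]
top [-7.8423  0.5732 -0.0215]
scene [-5.0606  0.5732 -0.0235]
```

Converted, 0.407 m / 0.6 = 0.6783, -0.082 m / 0.6 = -0.1367, -2 rad / 2 = -1.

```bash
python3 jog.py '[[[0, 0, -0.09], [0.0333, -0.0083, -0.0083], 0.6], [[0, 0, -0.18], [0.1, -0.02, -0.0167], 0.6], [[0, 0, -0.27], [0.1667, -0.0333, -0.0167], 0.6], [[0, 0, -0.36], [0.25, -0.05, -0.0167], 0.6], [[0, 0, -0.45], [0.3333, -0.0667, -0.0167], 0.6], [[0, 0, -0.54], [0.4167, -0.0833, -0.0167], 0.6], [[0, 0, -0.63], [0.5, -0.1, -0.0167], 0.6], [[0, 0, -0.72], [0.5667, -0.1167, -0.0167], 0.6], [[0, 0, -0.81], [0.6167, -0.125, -0.0167], 0.6], [[0, 0, -0.9], [0.6583, -0.1333, -0.0083], 0.6], [[0, 0, -1], [0.6783, -0.1367, 0], 0.6], [[0, 0, -1], [0.6783, -0.1367, 0], 0.6], [[0, 0, -1], [0.6783, -0.1367, 0], 0.6], [[0, 0, -1], [0.6783, -0.1367, 0], 0.6]]'; python3 - <<'E'
from h import *
o=manip.get_obs();print(o["joint_pos"].round(3));rel([.571,-.020,.108])
cv2.imwrite("pics/s2.png",manip.camera("scene"))
E
```

```text
clock: 17.7
position: [0.5704, -0.0207, 0.1788]
ee_rot: [0.046, 0.999, -0.0, -0.0]
ft_force: [-0.1, 0.5, -2.2]
grip_width: 0.763
grasp_force: 29.8
[ 0.392  0.293 -0.517  1.656  0.152  1.233  1.321]
shift [-0.0005  0.0008  0.0708]
```

Converted, 0.07 m / 0.6 = 0.1167, 0.065 m / 0.6 = 0.1083.

```bash
python3 jog.py '[[[0, 0, 0], [0, 0.0017, 0.0333], 0.6], [[0, 0, 0], [0, 0.0017, 0.0667], 0.6], [[0, 0, 0], [0, 0.0017, 0.0917], 0.6], [[0, 0, 0], [0, 0.0017, 0.1083], 0.6], [[0, 0, 0], [0, 0.0017, 0.1167], 0.6], [[0, 0, 0], [0, 0.0017, 0.1167], 0.6]]' | sed -n 2,4p; python3 jog.py '[[[0, 0, 0], [0, 0, 0.0017], 0.6], [[0, 0, 0], [0, 0, 0.0033], 0.6], [[0, 0, 0], [0, 0, 0.0033], 0.6]]'| sed -n 2,4p; python3 jog.py '[[[0, 0, 0], [0, 0, 0.0008], 0.6], [[0, 0, 0], [0, 0, 0.0017], 0.6], [[0, 0, 0], [0, 0, 0.0017], 0.6]]'| sed -n 2,4p
```

```text
position: [0.5707, -0.0188, 0.1089]
ee_rot: [0.044, 0.999, -0.0, 0.0]
ft_force: [-0.2, -0.6, -1.6]
position: [0.5707, -0.0188, 0.1069]
ee_rot: [0.044, 0.999, -0.0, 0.0]
ft_force: [-0.1, -0.1, -2.4]
position: [0.5706, -0.0188, 0.1058]
ee_rot: [0.044, 0.999, -0.0, -0.0]
ft_force: [0.1, 0.1, -3.1]
```

The manual's scale: shifts go in shares of 0.6 m and turns go in shares of 2 rad. Converting my numbers, 0.001 m / 0.6 = 0.0017, 0.0005 m / 0.6 = 0.0008.

```bash
python3 jog.py '[[[0, 0, 0], [0, 0, 0.0008], 0.6], [[0, 0, 0], [0, 0, 0.0017], 0.6], [[0, 0, 0], [0, 0, 0.0017], 0.6]]'| sed -n 2,4p; python3 jog.py '[[[0, 0, 0], [0, 0, 0.0008], 0.6], [[0, 0, 0], [0, 0, 0.0017], 0.6], [[0, 0, 0], [0, 0, 0.0017], 0.6]]'| sed -n 2,4p
```

```text
position: [0.5708, -0.0188, 0.1055]
ee_rot: [0.044, 0.999, -0.0, 0.0]
ft_force: [-3.9, -0.2, 5.3]
position: [0.571, -0.0188, 0.1054]
ee_rot: [0.044, 0.999, -0.0, 0.001]
ft_force: [-7.0, -1.4, 12.6]
```

Converted, -0.0015 m / 0.6 = -0.0025.

```bash
python3 jog.py '[[[0, 0, 0], [0, 0, -0.0025], 0.6], [[0, 0, 0], [0, 0, -0.0025], 0.6], [[0, 0, 0], [0, 0, -0.0025], 0.85], [[0, 0, 0], [0, 0, -0.0025], 1], [[0, 0, 0], [0, 0, -0.0025], 1], [[0, 0, 0], [0, 0, -0.0025], 1]]'; python3 jog.py '[[[0, 0, 0], [0, 0, -0.0333], 1], [[0, 0, 0], [0, 0, -0.1], 1], [[0, 0, 0], [0, 0, -0.2], 1], [[0, 0, 0], [0, 0, -0.2833], 1], [[0, 0, 0], [0, 0, -0.2833], 1], [[0, 0, 0], [0, 0, -0.2833], 1]]'; python3 - <<'E'
from h import *
im,c,M=cam("wrist");cv2.imwrite("pics/w8.png",im);np.save("w8.npy",M)
sc=manip.camera("scene");cv2.imwrite("pics/s3.png",sc)
x=np.zeros((400,780,3),np.uint8);x[:,:380]=im[:,130:510];x[:,380:]=cv2.resize(sc[130:260,190:320],(400,400),interpolation=2)
cv2.imwrite("pics/m8.png",x);print(manip.get_obs()["joint_pos"].round(3),manip.get_obs()["position"])
E
```

```text
clock: 20.75
position: [0.5707, -0.0188, 0.1053]
ee_rot: [0.044, 0.999, -0.0, 0.0]
ft_force: [0.2, -0.0, -0.1]
grip_width: 0.997
grasp_force: 0.0
clock: 21.5
position: [0.5705, -0.0188, 0.2758]
ee_rot: [0.044, 0.999, -0.0, 0.0]
ft_force: [0.3, -1.1, -0.7]
grip_width: 1.003
grasp_force: 0.0
[ 0.397  0.235 -0.526  1.52   0.118  1.421  1.347] [ 0.57007941 -0.01884481  0.27450559]
```

View pics/m8.png

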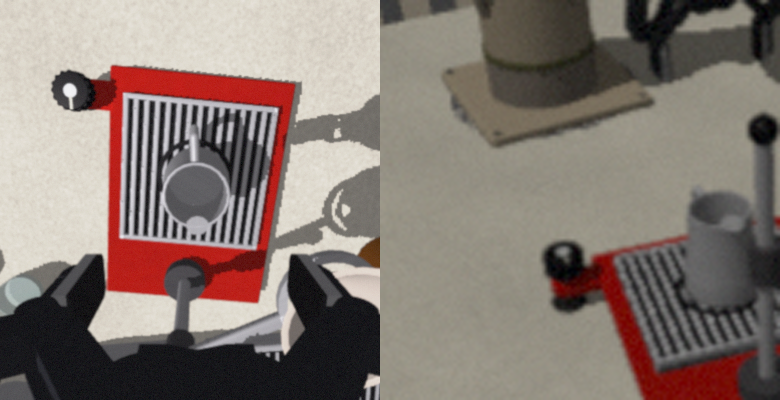

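The pitcher stands upright on the grate, its rim centred at crop (196,193), and the knob mark points along +x. Next I'll check the offset and move above the handle.

Converted, 0.213 m / 0.6 = 0.355, -0.034 m / 0.6 = -0.0567, 1.11 rad / 2 = 0.555.

```bash
python3 jog.py '[[[0, 0, 0.09], [0, 0.0333, -0.0417], 1], [[0, 0, 0.18], [-0.0083, 0.1, -0.0417], 0.8], [[0, 0, 0.27], [-0.02, 0.1667, -0.0417], 0.6], [[0, 0, 0.36], [-0.0333, 0.25, -0.0417], 0.55], [[0, 0, 0.45], [-0.0567, 0.355, -0.0417], 0.55], [[0, 0, 0.555], [-0.0567, 0.355, -0.0417], 0.55], [[0, 0, 0.555], [-0.0567, 0.355, -0.0417], 0.55], [[0, 0, 0.555], [-0.0567, 0.355, -0.0417], 0.55]]'; python3 - <<'E'
from h import *
c=manip.calibration("wrist");p=at(c,np.load("w8.npy"),326,193,.140);print("rim",p, "vs spot .571 -.020")
im,c,M=cam("wrist");cv2.imwrite("pics/w9.png",im)
rel([.6236,.190,.170],1.938-np.pi/2);print(manip.get_obs()["joint_pos"].round(3))
# dark bar near predicted place
g=cv2.cvtColor(im,6)
col=np.array([.7155,-.048])
for r in (.215,.23,.245,.26,.275):
    d=[np.median([g[int(v),int(u)] if 0<=u<640 and 0<=v<400 else -1 for u,v in [proj(c,M,[col[0]+(r+k)*np.cos(a),col[1]+(r+k)*np.sin(a),.195]) for k in(-.003,0,.003)]]) for a in np.arange(1.80,2.08,.01)]
    print(r,np.int32(d))
E
```

```text
clock: 22.6
position: [0.6234, 0.1892, 0.2999]
ee_rot: [0.563, 0.826, -0.001, 0.0]
ft_force: [-0.4, 0.4, 0.3]
grip_width: 0.548
grasp_force: 0.0
rim [ 0.5696429  -0.01759922  0.14      ] vs spot .571 -.020
shift [0.0009 0.0005 0.1301] rot [-0.     0.001  0.006] or [-1.000e-03 -1.000e-03 -3.135e+00]
[-0.03   0.409 -0.477  1.249  0.184  1.526 -0.108]
0.215 [214 214 213 212 172 136 115 111 113 109  40  12  17  21   9  18  10  55
  94  65  76  66  77  77  75  66  49  57  38]
0.23 [210 208 211 215 170 111 111 110 113  89  25  20  40  55  55  35  23  28
 107 114 112 113 113 110 110 108 110  88  74]
0.245 [210 214 199 153 112 111 109 109 109 111  30  20  32  51  47  31  21 136
 209 213 217 210 212 212 208 198 168 123 111]
0.26 [214 214 211 214 209 212 173 167 109 110  63  23  32  47  44  30  16 168
 214 212 218 216 216 213 215 211 215 214 212]
0.275 [213 203 112 113 121 124 137 129 179 176  57  18  30  59  51  33  22 140
 212 219 217 218 215 216 219 220 214 216 209]
```

The numeric check puts the bar centre at azimuth 1.933, matching the estimate, and the pitcher within 3 mm of the spot. Descending.

Converted, 0.13 m / 0.6 = 0.2167, 0.11 m / 0.6 = 0.1833.

```bash
python3 jog.py '[[[0, 0, 0], [0.0017, 0, 0.0667], 0.55], [[0, 0, 0], [0.0017, 0, 0.1333], 0.55], [[0, 0, 0], [0.0017, 0, 0.1833], 0.55], [[0, 0, 0], [0.0017, 0, 0.2167], 0.5], [[0, 0, 0], [0.0017, 0, 0.2167], 0.35], [[0, 0, 0], [0.0017, 0, 0.2167], 0.35], [[0, 0, 0], [0.0017, 0, 0.2167], 0.35]]'; python3 - <<'E'
from h import *
o=manip.get_obs();r=R.from_quat(o["ee_rot"]).as_matrix();p=o["position"]
a0=1.935
for a in np.linspace(a0,2.965,9)[1:]:
    t=np.array([.7155+.255*np.cos(a),-.048+.255*np.sin(a),p[2]]);print(round(a0-a,3),(r.T@(t-p)).round(4))
E
```

```text
clock: 23.52
position: [0.6237, 0.1915, 0.1718]
ee_rot: [0.564, 0.826, 0.001, 0.001]
ft_force: [-0.5, 1.3, -0.6]
grip_width: 0.351
grasp_force: 0.0
-0.129 [-0.0034 -0.0323 -0.0001]
-0.257 [-0.0094 -0.0646 -0.0001]
-0.386 [-0.0195 -0.0958 -0.0002]
-0.515 [-0.0336 -0.1254 -0.0003]
-0.644 [-0.0513 -0.153  -0.0003]
-0.772 [-0.0725 -0.1781 -0.0004]
-0.901 [-0.0967 -0.2003 -0.0004]
-1.03 [-0.1235 -0.2191 -0.0005]
```

Converted, -0.2003 m / 0.6 = -0.3338, -0.19 m / 0.6 = -0.3167, -0.9 rad / 2 = -0.45.

```bash
python3 jog.py '[[[0, 0, -0.0325], [-0.0025, -0.0267, 0], 0.35], [[0, 0, -0.065], [-0.0057, -0.0538, 0], 0.35], [[0, 0, -0.095], [-0.01, -0.08, 0], 0.35], [[0, 0, -0.1285], [-0.0157, -0.1077, 0], 0.35], [[0, 0, -0.16], [-0.0233, -0.1333, 0], 0.35], [[0, 0, -0.193], [-0.0325, -0.1597, 0], 0.35], [[0, 0, -0.225], [-0.0433, -0.185, 0], 0.35], [[0, 0, -0.2575], [-0.056, -0.209, 0], 0.35], [[0, 0, -0.29], [-0.07, -0.2317, 0], 0.35], [[0, 0, -0.322], [-0.0855, -0.255, 0], 0.35], [[0, 0, -0.355], [-0.1025, -0.2767, 0], 0.35], [[0, 0, -0.386], [-0.1208, -0.2968, 0], 0.35], [[0, 0, -0.42], [-0.14, -0.3167, 0], 0.35], [[0, 0, -0.45], [-0.1612, -0.3338, 0], 0.35], [[0, 0, -0.45], [-0.1612, -0.3338, 0], 0.35], [[0, 0, -0.45], [-0.1612, -0.3338, 0], 0.35]]'; python3 - <<'E'
from h import *
o=manip.get_obs();r=R.from_quat(o["ee_rot"]).as_matrix();p=o["position"]
a0=np.arctan2(p[1]+.048,p[0]-.7155);print(a0,o["ft_force"],o["torque"])
for a in (2.9,2.93,2.965,2.985):
    t=np.array([.7155+.255*np.cos(a),-.048+.255*np.sin(a),p[2]]);print(a,(r.T@(t-p)).round(4))
E
```

```text
clock: 25.52
position: [0.472, 0.0291, 0.1708]
ee_rot: [0.149, 0.989, 0.0, 0.001]
ft_force: [-0.3, 0.4, 0.3]
grip_width: 0.35
grasp_force: 0.0
2.834848965687981 [-0.32753736  0.37714103  0.26463653] [-0.04915377 -0.05611449 -0.0382489 ]
2.9 [-0.0008 -0.0166 -0.    ]
2.93 [-0.0014 -0.0242 -0.    ]
2.965 [-0.0023 -0.0331 -0.    ]
2.985 [-0.003  -0.0382 -0.    ]
```

Converted, -0.033 m / 0.6 = -0.055, -0.0242 m / 0.6 = -0.0403, -0.13 rad / 2 = -0.065.

```bash
python3 jog.py '[[[0, 0, -0.0175], [-0.0007, -0.0142, 0], 0.35], [[0, 0, -0.0325], [-0.0013, -0.0277, 0], 0.35], [[0, 0, -0.0475], [-0.0023, -0.0403, 0], 0.35], [[0, 0, -0.065], [-0.0038, -0.055, 0], 0.35], [[0, 0, -0.065], [-0.0038, -0.055, 0], 0.35]]'|sed -n 2,4p;python3 jog.py '[[[0, 0, 0], [0, -0.0033, 0], 0.35], [[0, 0, 0], [0, -0.005, 0], 0.35], [[0, 0, 0], [0, -0.005, 0], 0.35]]'|sed -n 2,4p; python3 jog.py '[[[0, 0, 0], [0, -0.0033, 0], 0.35], [[0, 0, 0], [0, -0.005, 0], 0.35], [[0, 0, 0], [0, -0.005, 0], 0.35]]'|sed -n 2,4p
```

```text
position: [0.4643, -0.0035, 0.1704]
ee_rot: [0.085, 0.996, -0.0, 0.0]
ft_force: [0.0, 0.4, -0.8]
position: [0.4636, -0.0066, 0.1703]
ee_rot: [0.084, 0.996, 0.0, 0.0]
ft_force: [0.7, 0.9, -0.6]
position: [0.4634, -0.0077, 0.1704]
ee_rot: [0.083, 0.997, 0.001, 0.0]
ft_force: [2.1, 7.5, -1.8]
```

```bash
python3 jog.py '[[[0, 0, 0], [0, 0.0083, 0], 0.4], [[0, 0, 0], [0, 0.0083, 0], 0.5], [[0, 0, 0], [0, 0.0083, 0], 0.5], [[0, 0, 0], [0, 0.0083, -0.05], 0.5], [[0, 0, 0], [0, 0.0083, -0.1333], 0.5], [[0, 0, 0], [0, 0.0083, -0.2167], 0.5], [[0, 0, 0], [0.0333, 0.0083, -0.25], 0.5], [[0, 0, 0], [0.0333, 0.0083, -0.25], 0.5]]'; python3 - <<'E'
from h import *
im,c,M=cam("wrist");g=cv2.cvtColor(im,6)
for r in (.23,.245,.26,.275):
    print(r,np.int32([g[int(v),int(u)] for u,v in [proj(c,M,[.7155+r*np.cos(a),-.048+r*np.sin(a),.195]) for a in np.arange(2.82,3.12,.01)]]))
def hub(im,c,M):
    P=proj(c,M,[.4627,-.1451,.068]);return P
# stand / scene change check
s=manip.camera("scene");t=manip.camera("top");cv2.imwrite("pics/s4.png",s);cv2.imwrite("pics/t4.png",t)
a=cv2.imread("pics/top.png")
for n,(y0,y1,x0,x1) in {"glassA":(140,165,400,428),"mug":(228,265,190,228),"jug":(160,205,165,212),"plateFR":(145,180,350,380),"knob":(225,250,355,385)}.items():
    q=cv2.matchTemplate(t,a[y0:y1,x0:x1],5);l=cv2.minMaxLoc(q);print(n,round(l[1],3),l[3][0]-x0,l[3][1]-y0)
E
```

```text
clock: 27.9
position: [0.4444, -0.0015, 0.3219]
ee_rot: [0.084, 0.996, -0.0, 0.002]
ft_force: [0.2, -1.4, 0.2]
grip_width: 0.503
grasp_force: 0.0
0.23 [ 84  22  11  20  45  66  75  77  76  54  21  21  20  24  27  24  21  31
  86  89  92  97  68  28  38  25  23  78 169  77  24]
0.245 [ 57  79  28  38  83  47  23  81 111   5  11  16  21  27  31  36  19  53
  96  23 132 148  25 105 173  70  73 165 105  42 142]
0.26 [ 16  76  67  22 119 156  28  75  84  33  17  17  13  24  30  27  26 153
  67  28 166 100  46 170 137  30 157 133  26 132 157]
0.275 [165 159 163 161 137 141 140 140  95  91  61  13  21  26  23  23  24  91
 121 124 129 133 133 165 166 167 167 170 172 173 141]
glassA 0.997 0 0
mug 0.837 0 0
jug 0.999 0 0
plateFR 0.998 0 0
knob 0.782 0 0
```

```bash
python3 -c "
from workcell import manip
print(manip.hand_in())"
```

```text
the job is handed in; nothing more can be done
None
```

I handed the job in at about 28 s of the 72 s limit, with no verdict returned: by my own measurements the foot is within about 0.2 mm of touching, the pitcher is within about 3 mm of the ringed spot, the dripper is about 0.01 rad from its stop, and the stand and the bystanders I checked (mug, big jug, one glass) had not moved.

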